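Copy the corner angle onto the drip-test stage with a bevel gauge

ROBOT

A 6-joint arm with a two-finger parallel gripper is mounted at the origin on the work surface. World frame = base frame: x ahead of the robot, y to its left, z up, the work surface at z = 0. Lengths are in m, angles in degrees, forces in N, time in s.
With the tool pointing down it reaches from about 0.4 to 0.825 m from the base axis. Payload 7 kg.
Tool frame: the origin (TCP) lies at the very end of the fingers, on their centre line; the grasp point (between the pads) lies 19 mm behind it; z points along the fingers, y is the line along which they close (so a half turn about z gives the same grasp; the last joint's range is limited). The gripper opens to 88 mm and grips with 3 to 60 N. Pads are 19 mm wide; open, the fingers measure 130 mm over their backs; the gripper's body (78 mm by 193 mm) begins 47 mm behind the grasp point.
Start: joints at [-49.269, 20.546, 0.682, 0, -70.136, -16.507], TCP at [0.277, -0.616, 0.227] pointing down, gripper open.
Joint ranges: [-176.03, 176.03], [-82.01, 121.73], [-58.28, 71.71], [-173.87, 95.51], [-174.79, -0.11], [-173.66, 173.66]. Speed limits (degrees/s): [136.94, 136.94, 172.46, 180, 180, 180].

INTERFACE

Orientations are given as [roll, pitch, yaw] about the fixed x, y, z axes, in that order (R = Rz(yaw) Ry(pitch) Rx(roll)).
In Python, from plant import r gives the robot as it stands. The module is installed in compiled form; this text tells all that it offers.
- The arm moves only by the tool jog_arm, never from a script. Its arguments are lists of equal length, an entry for each row: "travel": the shift along the tool's x, y, z each as a share of 50 cm, from -1 to 1, a list of three; "dr": the turn, a rotation vector about the tool's x, y, z each as a share of 360 degrees, from -1 to 1, a list of three; "claw": the opening, from 0 (shut) to 1 (fully open). A call has exactly 10 rows; each row is the pose to reach, as a shift and turn from the pose commanded when the call began, along the tool's axes at that moment, turning the shorter way round; what a row does not reach only later rows make up. A row lasts 1/8 s, in which the tool goes at most 62.5 mm and 10.7 degrees, less where a joint would pass 70% of its speed; a pose out of reach is approached as far as the arm can. A call with a number of a shift or a turn outside -1 to 1 is refused whole. A call with a gripper value outside its range is refused whole. The fingers move at their own pace and stop on an object; "newtons" is the grip in N (left out, the last holds). Time passes only in rows, so rows that repeat a pose let the fingers close, or fill a call up. It gives the time, the measured TCP pose, the force, the opening and the grip force at its end, in the units of the state.
- r.get_state(): the state, without advancing time (a new reading comes with each control period).
- r.capture(name): name is "side" or "top"; returns a dict with "pixels" (400x640x3 uint8, red, green, blue), "range_z" (400x640 float32, m along the optical axis (not along the pixel's ray), 0 where there is no reading), "fx", "fy", "cx", "cy" (pixels), "dist_coeffs" ([k1, k2, p1, p2, k3] as OpenCV has them; the pictures are not rectified), "position" and "attitude" of the camera in the world. Camera axes: x right, y up, looking along -z (the intrinsics and any distortion apply to the point x, -y, -z); pixel columns grow to the right and rows downward; lengths in m; the calibration is good to about 2 mm. A picture is of the moment at which its call begins.
- r.close_job(): hands the job in; it is judged then, once.
Trained networks look in the newest picture that a camera, given by its name, has taken for a name from the list of things; names that differ only in an ending like _2 or _b are one class to them, and where a whole thing is asked for, a point or a joint stands for the part that bears it (a point fixed in the world has none). Each returns a list of dicts, best first, with "conf" (0 to 1); they miss things now and then, are a little off and sometimes report something else, mostly with a low value. They report only what shows in the picture. A call takes as long as a camera call.
- r.boxes_of(name, camera): "extent" ([left, top, right, bottom] in pixels, round what is visible of it).
- r.regions_of(name, camera): "pixels" (400x640 bool, what is visible of it) and "extent" ([left, top, right, bottom] in pixels, round what is visible of it).
- r.tip_of(name, camera): "at" ([column, row] in pixels: a listed point, or the origin of a listed thing).
The state is a dict: "time_s": time; "joints": joint angles; "qd": joint speeds; "joint_torque": joint torques, N m; "tcp_pos": TCP position; "eef_rot": TCP orientation; "contact_force": force on the tool from outside, world axes, zero at the start; "moment": the same for the moment, N m; "gripper_width": finger opening in m; "gripper_force": force on a finger pad.
Only numpy, scipy, OpenCV 4.12 (cv2) and the standard library are available. Lean on these libraries where they do the work, as an engineer would, in place of code of your own. Each camera call takes 0.05 s, during which the arm holds its last target. There are 200 camera calls.

TASK

Copy the angle of the grey evidence corner onto the drip-test stage with the bevel gauge: press the loose bevel home into the grey corner, stock flush along its fence and blade flush on its panel, and while it sits there turn the red wing clockwise to its end to lock it. Then carry the locked bevel to the stage and push it along the fence home into that corner so that its blade swings the yellow panel to the same angle, and leave the bevel seated there. Press until you feel the stop take about 6 to 10 N, never above 22 N, touch neither the grey corner nor the stage with the robot itself, and leave the rack, jar and box alone.

Things in the scene. Friction and masses are not known exactly. Their poses are not given: they have to be found in the camera images.
- bevel: loose bevel gauge, 0.3 to 0.45 kg, lying on the bench. Origin: pivot axis at the underside (bench level). Wooden stock along local -x from the pivot: 24 mm wide (y -12 to +12), 22 mm high, x -15 to -115 mm; its +y side goes on the fence. Round brass base under the pivot: radius 12 mm, 10 mm high. The steel blade turns on top of it and leaves the pivot towards local -y (and +x when opened wide)
- bevel_grip (a point): middle of the blue handle block on the stock, to be gripped across its 14 mm width (local y of the bevel); block 50 mm long in x, from 22 to 52 mm above the bevel's underside; this point is 40 mm up and 60 mm behind the pivot (x = -60 mm); axes as the bevel
- blade_face (a point): point on the outer (working) face of the blade, 80 mm from the pivot along the blade; local y runs along the blade towards the pivot, local x is the outward normal of that face. Yaw equal to the bevel's yaw = square to the stock; yaw 0.5 larger = opened 0.5 rad wider. Blade 100 mm long from the pivot, 6 mm thick, at 11 to 25 mm height, outer face 12 mm from the pivot axis
- lock (a joint): red wing screw on the pivot, rad: 0 = loose, grows clockwise seen from above, 1.2 = end stop, counts as locked from 0.95; friction about 0.04 N m, stays where it is left. It clamps the blade: while loose the blade swings with very light friction (it starts 0.1 to 0.7 rad wider than the grey panel), locked it holds well enough to push the yellow panel
- lock_grip (a point): grip point in the red wing, on the pivot axis, 72 mm above the bevel's underside; the wing is 34 mm long along the local x of this point, 10 mm thick along its local y (close the fingers along y), from 56 to 82 mm height
- ref: grey evidence corner, fixed to the bench, to be copied. Origin: the corner axis at bench level, which is where the bevel's pivot axis lies when fully home. Its fence lies on local +y (face at y = +12 mm, x from -170 to +30 mm, 20 mm high), so the bevel enters by sliding along the fence in local +x with its own x axis parallel
- ref_stop: low dark steel end stop of the grey corner (8 mm high, stop face at local x = +12 mm, y from -6 to +24 mm; the blade passes over it); origin and axes as the grey corner. The bevel's round base, held close to the bench (under 4 mm), runs against it when home
- ref_face (a point): point on the inner face of the grey panel, 80 mm from the corner axis; local y runs along the panel (towards the axis), local x is the normal pointing away from the bevel. Panel 35 mm high, 8 mm thick, from 65 to 135 mm out from the axis, inner face 12 mm from the axis, firmly clamped at an unknown angle: 100 to 120 deg from the fence
- stage: drip-test stage, fixed to the bench, aluminium fence; same layout, sizes, axes and same yaw as the grey corner. Origin: its corner axis at bench level (pivot axis of the seated bevel)
- stage_stop: dark steel end stop of the stage; same layout as that of the grey corner, origin and axes as the stage
- stage_face (a point): point on the inner face of the yellow panel of the stage, 80 mm from the axis; axes and sizes as for the grey panel. The yellow panel swings about the corner axis with stiff friction (0.10 N m) and stays where it is left; it starts more closed than the grey one (75 to 87 deg from the fence), range 61 to 135 deg
- rack: bystander: yellow tube rack 60 x 120 x 45 mm with tubes up to 82 mm, origin under its centre
- jar: bystander: amber sample jar, 56 mm wide, 70 mm high, origin under its centre
- kit: bystander: white test kit box 80 x 60 x 35 mm, origin under its centre

How it is judged (in metres and radians):
On the way, in this order (a step that is already met when the one before it is completed fails the run):
1. the loose bevel is pressed home in the grey corner: pivot within 4 mm of the corner axis, stock and blade flush within 0.05 rad, pressed on the stop with over 4 N (horizontal distance between bevel and ref below 0.004 m and angle between the x axis of bevel and the x axis of ref, either way round below 0.05 rad and angle between the y axis of blade_face and the y axis of ref_face, either way round below 0.05 rad and contact force between bevel and ref_stop above 4 N and value of joint lock below 0.6 rad), for 0.2 s.
2. the wing is locked (over 0.95 rad) with the bevel still home and flush in the grey corner (value of joint lock above 0.95 rad and horizontal distance between bevel and ref below 0.005 m and angle between the y axis of blade_face and the y axis of ref_face, either way round below 0.05 rad), for 0.2 s.
3. the locked bevel is pushed home in the stage corner: pivot within 3 mm of its axis, stock and blade flush within 0.05 rad (value of joint lock above 0.95 rad and horizontal distance between bevel and stage below 0.003 m and angle between the x axis of bevel and the x axis of stage, either way round below 0.05 rad and angle between the y axis of blade_face and the y axis of stage_face, either way round below 0.05 rad), for 0.2 s.
At the end, for the whole second after the job is handed in: The yellow panel stands at the grey panel's angle within 0.05 rad (3 deg); the locked bevel (wing over 0.95 rad) lies at rest, flat on the bench, seated in the stage corner: pivot within 6 mm of the corner axis, stock and blade flush within 0.06 rad (angle between the y axis of stage_face and the y axis of ref_face, either way round below 0.05 rad and value of joint lock above 0.95 rad and horizontal distance between bevel and stage below 0.006 m and angle between the x axis of bevel and the x axis of stage, either way round below 0.06 rad and angle between the y axis of blade_face and the y axis of stage_face, either way round below 0.06 rad and height (world z) of bevel below 0.004 m and linear speed of bevel below 0.01 m/s and angle between bevel's own z axis and vertical below 0.05 rad); the robot touches nothing.
It fails at once if the bevel is pressed on the grey corner or the stage with over 22 N (contact force between bevel and ref above 22 N or contact force between bevel and stage above 22 N).
It fails at once if the robot touches the grey corner or the stage (panels included) (contact force between any of the arm, the fingers and ref above 1 N or contact force between any of the arm, the fingers and stage above 1 N).
It fails at once if the grey panel is shifted (distance of ref_face from where it was at the start of the episode above 0.004 m).
It fails at once if the rack, jar or box is shifted by over 15 mm (distance of any of rack, jar, kit from where it was at the start of the episode above 0.015 m).
It also fails if it takes over 72 s, if anything falls off the work surface, if the arm or the gripper's body presses on something with over 40 N, if the wrist force passes 120 N, or if a joint passes its speed limit or range.

## Working session

There is one attempt and no reset: what is moved stays moved. The work goes in short steps, Python scripts to look and compute and a tool call to move; the robot and the scene stay as the last step left them, time stands still between calls to the robot, and variables do not carry over. Pictures are saved under pics/ and viewed, at most 10 in all, crops included, and the job is handed in when it is done.

Besides the shell and the picture viewer there is one more tool, called after "Call:" as name(argument=value, ...) on one line, values as JSON. jog_arm: Moves the arm, as the interface text tells. Its arguments: {"type":"object","properties":{"travel":{"type":"array"},"dr":{"type":"array"},"claw":{"type":"array"},"newtons":{"type":"number"}},"required":["travel","dr","claw"]}

```bash
mkdir -p pics; cat > h.py <<'E'
import numpy as np, cv2
from scipy.spatial.transform import Rotation as R
from plant import r
def att(c):
    a=np.array(c["attitude"],float)
    if a.shape==(3,3): return a
    if a.size==4: return R.from_quat(a).as_matrix()
    return R.from_euler("xyz",a,degrees=True).as_matrix()
def K(c): return np.array([[c["fx"],0,c["cx"]],[0,c["fy"],c["cy"]],[0,0,1]])
def rays(c,px):
    u=cv2.undistortPoints(np.array(px,float).reshape(-1,1,2),K(c),np.array(c["dist_coeffs"],float)).reshape(-1,2)
    return np.c_[u[:,0],-u[:,1],-np.ones(len(u))]@att(c).T
def at_z(c,px,z):
    d=rays(c,px); p=np.array(c["position"],float)
    return p+d*((z-p[2])/d[:,2])[:,None]
def proj(c,P):
    q=(np.atleast_2d(P)-np.array(c["position"]))@att(c); q=q*[1,-1,-1]
    return cv2.projectPoints(q,np.zeros(3),np.zeros(3),K(c),np.array(c["dist_coeffs"],float))[0].reshape(-1,2)
def cloud(c):
    v,u=np.mgrid[:400,:640]; z=c["range_z"].ravel()
    P=np.array(c["position"])+rays(c,np.c_[u.ravel(),v.ravel()])*z[:,None]
    P[z==0]=np.nan
    return P.reshape(400,640,3)
def save(c,n): cv2.imwrite("pics/"+n,c["pixels"][:,:,::-1])
E
python3 - <<'E'
from h import *
print(r.get_state())
for n in("top","side"):
    c=r.capture(n); save(c,n+"0.png"); print(n,c["position"],c["attitude"],c["fx"],c["dist_coeffs"])
    P=cloud(c)
    zs=dict(bevel=0,bevel_grip=.04,blade_face=.018,lock_grip=.072,ref=0,ref_stop=0,ref_face=.018,stage=0,stage_face=.018,stage_stop=0,rack=0,jar=0,kit=0)
    for k,z in zs.items():
        o=r.tip_of(k,n)[:2]
        for t in o: print(k,round(t["conf"],2),np.round(t["at"],1),at_z(c,[t["at"]],z)[0].round(4))
E
```

```text
{'time_s': 0.0, 'joints': array([-4.92702462e+01,  2.05901013e+01,  6.34652982e-01, -1.98283285e-02,
       -7.01349409e+01, -1.65040900e+01]), 'qd': array([ 0.01436535, -0.08207848, -0.13593403,  0.09765808, -0.05285767,
        0.0106597 ]), 'joint_torque': array([-7.67969177e-04, -5.82716739e+01,  2.93037021e+01,  6.99683726e+00,
        6.79407429e-03, -1.33301578e-04]), 'tcp_pos': array([ 0.27672525, -0.61514641,  0.22564533]), 'eef_rot': array([ 1.79908039e+02, -7.80848214e-03, -1.55781082e+02]), 'contact_force': array([-0.81325823,  0.58353656,  0.29427609]), 'moment': array([ 0.03092455, -0.00039349,  0.02115273]), 'gripper_force': 0.0, 'gripper_width': 0.08775298484141694}
top [0.24904573 0.01428756 1.66800036] [ 12.57127373  -0.11599094 -92.95561617] 503.6695834479768 [-0.11909888  0.          0.          0.          0.        ]
bevel 0.84 [394.9 205.1] [ 0.5832 -0.2834  0.    ]
bevel_grip 0.68 [398. 219.] [ 0.5281 -0.2825  0.04  ]
blade_face 0.58 [402.5 181.9] [ 0.6585 -0.3131  0.018 ]
blade_face 0.18 [333.6 199.7] [ 0.6087 -0.0755  0.018 ]
lock_grip 0.51 [398.  197.9] [ 0
[... 911 characters left out ...]
 [ 0.58   -0.2852  0.    ]
bevel_grip 0.92 [312.2 268.1] [ 0.5263 -0.282   0.04  ]
blade_face 0.63 [357.7 274.2] [ 0.6616 -0.3254  0.018 ]
lock_grip 0.64 [329.3 255.3] [ 0.5841 -0.2712  0.072 ]
ref_stop 0.52 [308. 165.] [0.6345 0.2281 0.    ]
ref_face 0.38 [250.3 137.4] [0.4427 0.4327 0.018 ]
stage 0.86 [326.1 219.2] [ 0.6297 -0.0616  0.    ]
stage_face 0.63 [331.5 238. ] [ 0.6213 -0.1627  0.018 ]
stage_stop 0.42 [326.6 223.2] [ 0.6266 -0.0799  0.    ]
stage_stop 0.42 [247.6 138.6] [0.4324 0.4505 0.    ]
rack 0.82 [359.  194.1] [0.7772 0.0261 0.    ]
jar 0.58 [248.3 140. ] [0.4338 0.4408 0.    ]
kit 0.74 [305.8 321.4] [ 0.4678 -0.4372  0.    ]
kit 0.57 [312.7 269.1] [ 0.5332 -0.2574  0.    ]
```

```bash
python3 -c "
import cv2
a=cv2.imread('pics/top0.png')[120:300,150:480];cv2.imwrite('pics/top0c.png',cv2.resize(a,None,fx=2.4,fy=2.4,interpolation=2))
a=cv2.imread('pics/side0.png')[120:350,220:440];cv2.imwrite('pics/side0c.png',cv2.resize(a,None,fx=2.6,fy=2.6,interpolation=2))"
```

```text
(no output)
```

View pics/top0c.png

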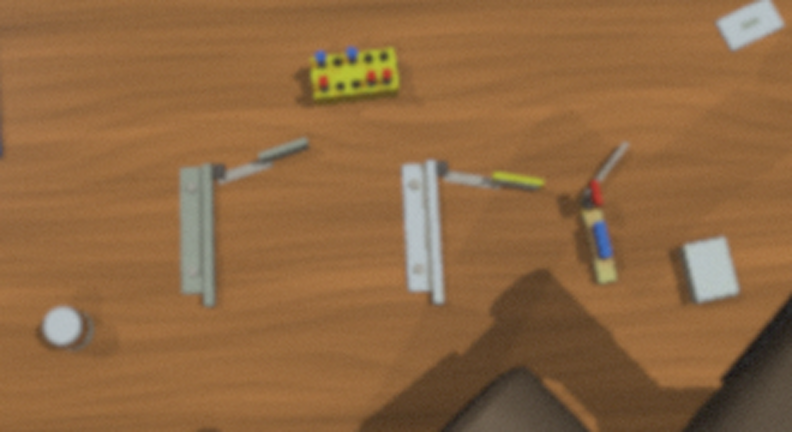

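View pics/side0c.png

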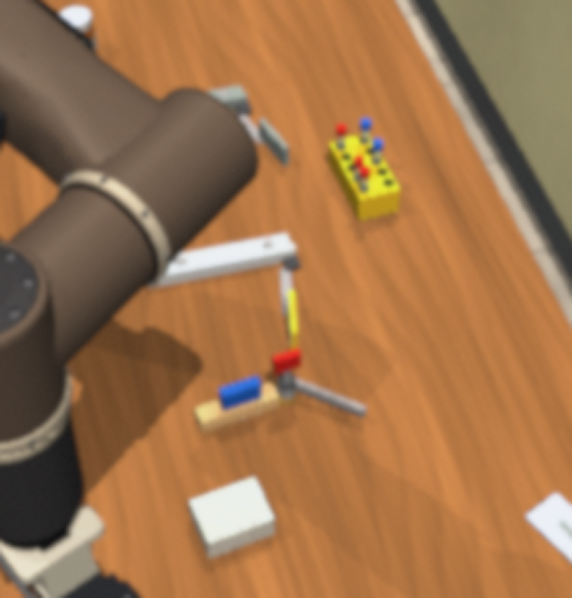

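```bash
cat > m.py <<'E'
from h import *
def rect(xy):
    (cx,cy),(w,h),a=cv2.minAreaRect(np.float32(xy*1000)); 
    if w<h: w,h,a=h,w,a+90
    a=(a+90)%180-90
    return np.round([cx,cy,w,h,a],1)
def pca(xy):
    m=xy.mean(0); e,v=np.linalg.eigh(np.cov((xy-m).T)); d=v[:,1]; return m.round(4),round((np.degrees(np.arctan2(d[1],d[0]))+90)%180-90,2)
E
python3 - <<'E'
from m import *
for n in("top","side"):
    c=r.capture(n); P=cloud(c); hsv=cv2.cvtColor(c["pixels"],cv2.COLOR_RGB2HSV); H,S,V=cv2.split(hsv)
    z=P[...,2]; bench=(abs(P[...,0]-.55)<.2)&(abs(P[...,1]+.1)<.2)
    print(n,"bench z",np.nanmedian(z[bench]),np.nanstd(z[bench&(abs(z)<.01)]))
    reg=lambda x0,x1,y0,y1:(P[...,0]>x0)&(P[...,0]<x1)&(P[...,1]>y0)&(P[...,1]<y1)
    B=reg(.42,.75,-.40,-.20)
    for k,m in dict(blue=B&(H>100)&(H<130)&(S>130),red=B&((H<6)|(H>174))&(S>150)&(z>.04),yel=reg(.5,.75,-.3,-.08)&(H>22)&(H<35)&(S>150)).items():
        q=P[m]; 
        if len(q)>5: print(k,len(q),"z",np.percentile(q[:,2],[5,50,95]).round(4),pca(q[:,:2]),rect(q[:,:2]))
    for k,b in dict(ref=reg(.42,.75,.1,.32),stage=reg(.42,.75,-.2,.02),bev=B).items():
        q=P[b&(z>.012)&(z<.03)]; print(k,len(q),rect(q[:,:2]) if len(q)>5 else 0)
    for nm in("bevel","ref","stage","blade_face","lock_grip","ref_face","stage_face","ref_stop","stage_stop"):
        o=r.regions_of(nm,n)
        if o: print(nm,round(o[0]["conf"],2),o[0]["pixels"].sum(),pca(P[o[0]["pixels"]&~np.isnan(z)][:,:2]))
# warped composite from top
c=r.capture("top")
def warp(x0,x1,y0,y1,z,s):
    nx,ny=int((x1-x0)*s),int((y1-y0)*s); i,j=np.mgrid[:nx,:ny]
    X=x1-(i+.5)/s; Y=y1-(j+.5)/s
    q=proj(c,np.c_[X.ravel(),Y.ravel(),np.full(X.size,z)]).astype(np.float32)
    return cv2.remap(c["pixels"],q[:,0].reshape(nx,ny),q[:,1].reshape(nx,ny),cv2.INTER_CUBIC)[:,:,::-1]
im=np.hstack([warp(.44,.74,.12,.29,.02,1550),warp(.44,.74,-.20,-.03,.02,1550),warp(.44,.74,-.37,-.22,.02,1550)])
for k in range(0,im.shape[0],78): im[k,::6]=(255,255,255)
print(im.shape); cv2.imwrite("pics/warp.png",im)
E
```

```text
top bench z 0.0008966412567382731 0.0038621346111153863
blue 46 z [0.0455 0.051  0.0573] (array([ 0.5226, -0.2884]), np.float64(8.86)) [ 522.8 -288.2   41.4   11.1   10.3]
red 29 z [0.0659 0.0825 0.088 ] (array([ 0.5838, -0.2798]), np.float64(7.29)) [ 584.2 -280.3   30.4    6.7    7.6]
yel 53 z [-0.0006  0.0321  0.0398] (array([ 0.623 , -0.1839]), np.float64(76.61)) [ 624.7 -185.6   72.7   19.1   74.7]
ref 314 [587.1 194.9 305.  202.8   9.8]
stage 283 [582.1 -91.7 310.8 213.8   0. ]
bev 204 [ 601.4 -290.5  295.   179.     3.4]
bevel 0.85 336 (array([ 0.5339, -0.2863]), np.float64(7.87))
ref 0.76 978 (array([0.5896, 0.2519]), np.float64(-25.04))
stage 0.69 996 (array([ 0.5741, -0.0667]), np.float64(-31.92))
lock_grip 0.63 44 (array([ 0.581 , -0.2807]), np.float64(6.51))
ref_face 0.71 87 (array([0.6696, 0.1628]), np.float64(-73.34))
stage_face 0.76 193 (array([ 0.6215, -0.1537]), np.float64(79.37))
ref_stop 0.6 148 (array([ 0.6231, -0.146 ]), np.float64(78.59))
side bench z 0.000995549218617775 0.003374510992507936
blue 95 z [0.0317 0.0481 0.0564] (array([ 0.5222, -0.2948]), np.float64(7.25)) [ 522.7 -293.8   45.9   13.9    8.9]
red 60 z [0.0588 0.078  0.0859] (array([ 0.5813, -0.2862]), np.float64(7.33)) [ 581.6 -285.6   30.4   13.1   10.4]
yel 46 z [-0.0026  0.0333  0.0388] (array([ 0.619 , -0.1825]), np.float64(72.35)) [ 623.  -173.9   98.8    9.8   69.8]
ref 84 [666.7 191.4 178.4  38.3 -67.8]
stage 235 [627.1 -97.1 294.2 152.4  14.8]
bev 359 [ 611.5 -271.   274.3  128.9  -10.5]
bevel 0.57 598 (array([ 0.5405, -0.2889]), np.float64(16.96))
ref 0.52 169 (array([0.6592, 0.2003]), np.float64(-75.9))
stage 0.63 722 (array([ 0.5828, -0.0761]), np.float64(-35.51))
blade_face 0.71 114 (array([ 0.631 , -0.3123]), np.float64(-40.06))
ref_face 0.61 133 (array([0.6718, 0.1506]), np.float64(-73.86))
stage_face 0.66 115 (array([ 0.6191, -0.1595]), np.float64(79.77))
(465, 758, 3)
```

View pics/warp.png

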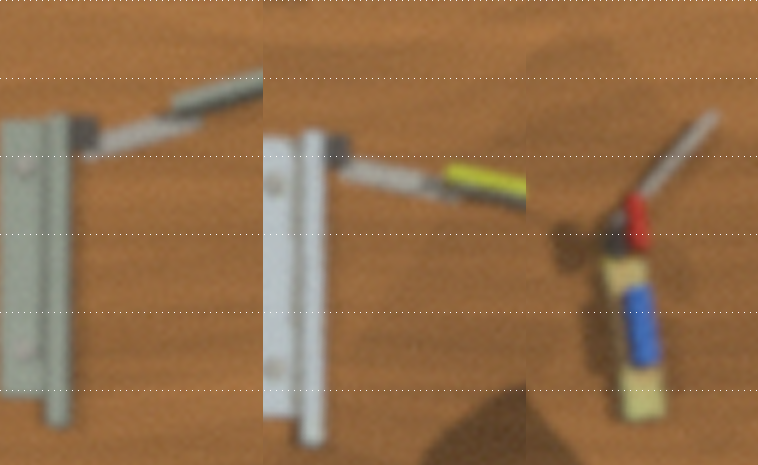

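```bash
cat > fence.py <<'E'
from m import *
c=r.capture("top")
def prof(P):  # saturation sampled at world points (...,3)
    q=proj(c,P.reshape(-1,3)).astype(np.float32); S=cv2.cvtColor(c["pixels"],cv2.COLOR_RGB2HSV)[:,:,1].astype(np.float32)
    return cv2.remap(S,q[:,0].reshape(1,-1),q[:,1].reshape(1,-1),cv2.INTER_LINEAR).reshape(P.shape[:-1])
def edge(t,v):  # crossing midway
    g=np.diff(v); k=np.argmax(np.abs(np.convolve(g,np.ones(5),"same")))
    lo,hi=v[max(0,k-12):k-5].mean(),v[k+6:k+13].mean(); m=(lo+hi)/2; w=v[k-8:k+9]; tt=t[k-8:k+9]
    i=np.where(np.diff(np.sign(w-m)))[0]
    return tt[i[0]]+(m-w[i[0]])/(w[i[0]+1]-w[i[0]])*(tt[1]-tt[0]) if len(i) else np.nan
for nm,y0,xe in(("ref",.2435,(.6658,.4645)),("stage",-.071,(.656,.4545))):
    t=np.arange(-.018,.018,.0006); xs=np.linspace(.49,.61,50)
    e=[]
    for x in xs: 
        P=np.c_[np.full(t.size,x),y0-.0+t,np.full(t.size,.02)]; e.append(edge(y0+t,prof(P)))
    e=np.array(e); ok=abs(e-np.nanmedian(e))<.003; f=np.polyfit(xs[ok],e[ok],1); print(nm,ok.sum(),"yaw",np.degrees(np.arctan(f[0])),"y@.55",np.polyval(f,.55),"sd",np.std(e[ok]-np.polyval(f,xs[ok])))
    for x0,z in((xe[0],.02),(xe[1],.02)):
        o=[]
        for d in np.linspace(.004,.009,8):
            P=np.c_[x0+t,np.polyval(f,x0+t)+d,np.full(t.size,z)]; o.append(edge(x0+t,prof(P)))
        print("  end",np.nanmedian(o).round(4))
    yaw=np.arctan(f[0])
E
python3 fence.py
```

```text
ref 50 yaw 0.25396574483788203 y@.55 0.24363088593424853 sd 0.000338468085781393
  end 0.6668
  end 0.4637
stage 50 yaw -0.15468016813813376 y@.55 -0.07113103509828446 sd 0.00030124636663412895
  end 0.657
  end 0.4509
```

Call:
jog_arm(travel=[[-0.1,0.055,0],[-0.2,0.11,0.02],[-0.3,0.165,0.05],[-0.4,0.22,0.08],[-0.5,0.275,0.11],[-0.6,0.33,0.15],[-0.7155,0.39,0.18],[-0.7155,0.39,0.211],[-0.7155,0.39,0.211],[-0.7155,0.39,0.211]], dr=[[0,0,0.01],[0,0,0.02],[0,0,0.03],[0,0,0.0436],[0,0,0.0436],[0,0,0.0436],[0,0,0.0436],[0,0,0.0436],[0,0,0.0436],[0,0,0.0436]], claw=[0.45,0.45,0.45,0.45,0.45,0.45,0.45,0.45,0.45,0.45], newtons=20)

```text
time_s: 3.75
tcp_pos: [0.5228, -0.2919, 0.1216]
eef_rot: [-180.0, 0.0, -171.5]
contact_force: [0.5, -0.3, -0.5]
gripper_width: 0.0395
gripper_force: 0.0
```

```bash
cat > go.py <<'E'
from h import *
def go(x,y,z,yaw):
    s=r.get_state(); M=R.from_euler("xyz",s["eef_rot"],degrees=True); T=R.from_euler("xyz",[180,0,yaw],degrees=True)
    print("t",round(s["time_s"],2),"tcp",s["tcp_pos"].round(4),s["eef_rot"].round(2),"F",s["contact_force"].round(2),"M",s["moment"].round(3),"w",round(s["gripper_width"],4),"g",round(s["gripper_force"],1),"j6",s["joints"][5].round(1))
    print("travel",(M.inv().apply(np.array([x,y,z])-s["tcp_pos"])/.5).round(4),"dr",((M.inv()*T).as_rotvec()/2/np.pi).round(5))
if __name__=="__main__":
    import sys; go(*map(float,sys.argv[1:]))
E
python3 go.py .5235 -.2905 .030 -171.5
python3 - <<'E'
from m import *
for n in("top","side"):
    c=r.capture(n); save(c,n+"1.png"); print(n,proj(c,[[.5235,-.2905,.052],[.583,-.283,.082]]))
    a=cv2.imread("pics/"+n+"1.png"); p=proj(c,[[.55,-.285,.05]])[0].astype(int)
    cv2.imwrite("pics/"+n+"1c.png",cv2.resize(a[p[1]-40:p[1]+40,p[0]-45:p[0]+45],None,fx=4.4,fy=6 if 0 else 4.4,interpolation=2))
cv2.imwrite("pics/c1.png",np.hstack([cv2.imread("pics/top1c.png"),cv2.imread("pics/side1c.png")]))
E
```

```text
t 3.75 tcp [ 0.5228 -0.2919  0.1216] [-1.7998e+02  1.0000e-02 -1.7152e+02] F [ 0.48 -0.25 -0.47] M [-0.034  0.003 -0.013] w 0.0395 g 0.0 j6 -71.1
travel [-0.0018  0.0026  0.1831] dr [-5.e-05  2.e-05 -7.e-05]
top [[401.1535239  219.58946428]
 [398.83448302 199.98940088]]
side [[311.8882221  268.11552539]
 [329.97238725 256.33034423]]
```

View pics/c1.png

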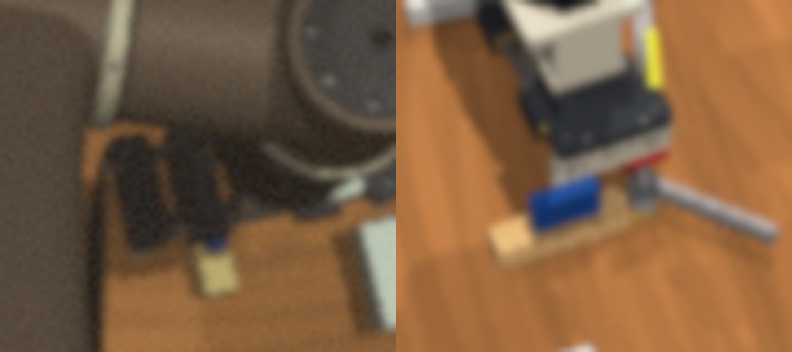

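Call:
jog_arm(travel=[[-0.002,0.003,0.05],[-0.002,0.003,0.11],[-0.002,0.003,0.15],[-0.002,0.003,0.17],[-0.002,0.003,0.183],[-0.002,0.003,0.183],[-0.002,0.003,0.183],[-0.002,0.003,0.183],[-0.002,0.003,0.183],[-0.002,0.003,0.183]], dr=[[0,0,0],[0,0,0],[0,0,0],[0,0,0],[0,0,0],[0,0,0],[0,0,0],[0,0,0],[0,0,0],[0,0,0]], claw=[0.45,0.45,0.45,0.45,0.45,0.45,0.05,0.05,0.05,0.05], newtons=25)

```text
time_s: 5.1
tcp_pos: [0.5242, -0.2894, 0.0299]
eef_rot: [-180.0, 0.0, -171.5]
contact_force: [0.3, -0.4, 2.6]
gripper_width: 0.0136
gripper_force: 25.0
```

```bash
python3 go.py .50 -.20 .15 180; python3 - <<'E'
from m import *
c=r.capture("side"); save(c,"s2.png"); p=proj(c,[[.55,-.285,.05]])[0].astype(int)
print(p); cv2.imwrite("pics/s2c.png",cv2.resize(c["pixels"][p[1]-45:p[1]+45,p[0]-60:p[0]+60,::-1],None,fx=6,fy=6,interpolation=2))
E
```

```text
t 5.1 tcp [ 0.5242 -0.2894  0.0299] [-1.7998e+02  3.0000e-02 -1.7146e+02] F [ 0.33 -0.45  2.59] M [-0.237 -0.054  0.009] w 0.0136 g 25.0 j6 -71.3
travel [ 0.0213  0.184  -0.2403] dr [-5.000e-05  1.000e-04  2.372e-02]
[319 265]
```

View pics/s2c.png

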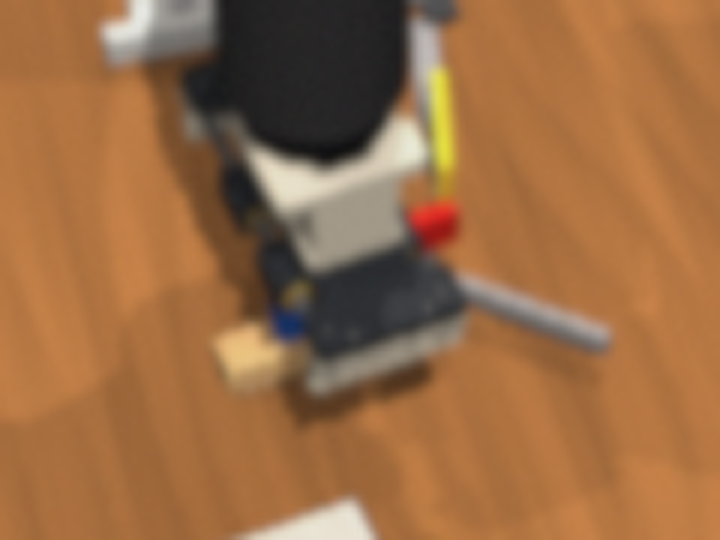

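Call:
jog_arm(travel=[[0,0,-0.03],[0,0,-0.08],[0,0.01,-0.13],[-0.004,0.03,-0.16],[-0.009,0.07,-0.16],[-0.016,0.13,-0.16],[-0.026,0.21,-0.16],[-0.037,0.3,-0.16],[-0.05,0.4,-0.16],[-0.062,0.5,-0.16]], dr=[[0,0,0],[0,0,0],[0,0,0],[0,0,0.004],[0,0,0.008],[0,0,0.012],[0,0,0.016],[0,0,0.02],[0,0,0.0237],[0,0,0.0237]], claw=[0.05,0.05,0.05,0.05,0.05,0.05,0.05,0.05,0.05,0.05], newtons=40)

```text
time_s: 6.4
tcp_pos: [0.5169, -0.036, 0.1101]
eef_rot: [180.0, -0.0, 180.0]
contact_force: [1.8, 0.5, -3.4]
gripper_width: 0.0134
gripper_force: 40.0
```

```bash
python3 go.py .5115 .215 .11 180
```

```text
t 6.4 tcp [ 0.5169 -0.036   0.1101] [ 1.7999e+02 -1.0000e-02  1.7996e+02] F [ 1.83  0.51 -3.43] M [-0.008 -0.144  0.007] w 0.0134 g 40.0 j6 -107.8
travel [1.120e-02 5.019e-01 4.000e-04] dr [ 4.0e-05 -3.0e-05 -1.2e-04]
```

Call:
jog_arm(travel=[[0.002,0.1,0],[0.004,0.2,0],[0.006,0.285,0],[0.008,0.355,0],[0.01,0.41,0],[0.011,0.45,0.02],[0.011,0.478,0.04],[0.011,0.495,0.07],[0.011,0.502,0.09],[0.011,0.502,0.1]], dr=[[0,0,0],[0,0,0],[0,0,0],[0,0,0],[0,0,0],[0,0,0],[0,0,0],[0,0,0],[0,0,0],[0,0,0]], claw=[0.05,0.05,0.05,0.05,0.05,0.05,0.05,0.05,0.05,0.05])

```text
time_s: 7.65
tcp_pos: [0.5116, 0.2128, 0.0583]
eef_rot: [-179.9, -0.1, 180.0]
contact_force: [-0.2, 0.3, -3.0]
gripper_width: 0.0137
gripper_force: 40.0
```

```bash
python3 go.py .5115 .215 .0305 180; python3 - <<'E'
from m import *
ims=[]
for n in("top","side"):
    c=r.capture(n); p=proj(c,[[.60,.18,.05]])[0].astype(int); print(p)
    ims.append(cv2.resize(c["pixels"][p[1]-40:p[1]+45,p[0]-45:p[0]+45,::-1],None,fx=4.4,fy=4.4,interpolation=2))
cv2.imwrite("pics/c3.png",np.hstack(ims))
E
```

```text
t 7.65 tcp [0.5116 0.2128 0.0583] [-1.7993e+02 -8.0000e-02  1.7998e+02] F [-0.18  0.34 -2.98] M [-0.068  0.01  -0.029] w 0.0137 g 40.0 j6 -132.9
travel [0.0001 0.0044 0.0557] dr [-2.1e-04 -2.3e-04 -6.0e-05]
[256 204]
[301 165]
```

View pics/c3.png

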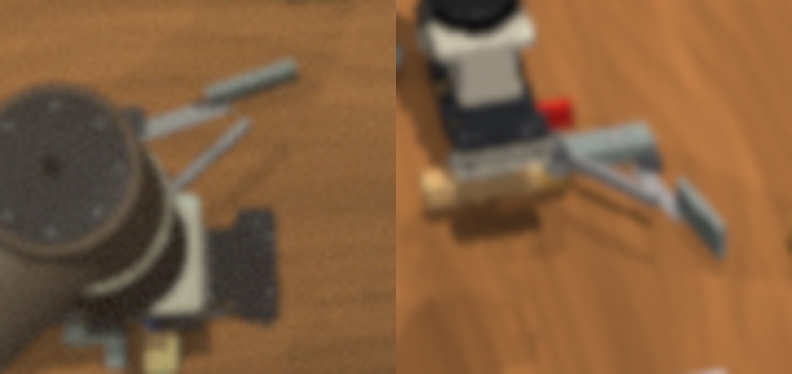

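Call:
jog_arm(travel=[[0,0,0.025],[0,0,0.045],[0,0,0.053],[0,0,0.055],[-0.01,0,0.055],[-0.025,0,0.055],[-0.04,0,0.055],[-0.055,0,0.055],[-0.07,0,0.055],[-0.08,0,0.055]], dr=[[0,0,0],[0,0,0],[0,0,0],[0,0,0],[0,0,0],[0,0,0],[0,0,0],[0,0,0],[0,0,0],[0,0,0]], claw=[0.05,0.05,0.05,0.05,0.05,0.05,0.05,0.05,0.05,0.05])

```text
time_s: 9.0
tcp_pos: [0.5525, 0.2135, 0.032]
eef_rot: [-180.0, -0.0, 180.0]
contact_force: [-0.2, -0.9, -4.1]
gripper_width: 0.0136
gripper_force: 40.0
```

```bash
python3 go.py .5565 .229 .0305 180
```

```text
t 9.0 tcp [0.5525 0.2135 0.032 ] [-180.     -0.    179.98] F [-0.23 -0.87 -4.11] M [-0.019  0.079 -0.013] w 0.0136 g 40.0 j6 -130.0
travel [-0.0079  0.0311  0.0029] dr [-1.e-05 -1.e-05 -4.e-05]
```

Call:
jog_arm(travel=[[0,0.004,0],[0,0.01,0.001],[0,0.016,0.002],[0,0.022,0.002],[0,0.026,0.002],[0,0.028,0.002],[0,0.03,0.002],[0,0.032,0.002],[0,0.034,0.002],[0,0.034,0.002]], dr=[[0,0,0],[0,0,0],[0,0,0],[0,0,0],[0,0,0],[0,0,0],[0,0,0],[0,0,0],[0,0,0],[0,0,0]], claw=[0.05,0.05,0.05,0.05,0.05,0.05,0.05,0.05,0.05,0.05])

```text
time_s: 10.25
tcp_pos: [0.552, 0.2306, 0.0311]
eef_rot: [180.0, 0.0, 180.0]
contact_force: [-0.5, 1.1, -3.7]
gripper_width: 0.014
gripper_force: 40.0
```

```bash
python3 go.py .5565 .233 .0305 180
```

```text
t 10.25 tcp [0.552  0.2306 0.0311] [180.   0. 180.] F [-0.5   1.06 -3.73] M [ 0.013  0.122 -0.02 ] w 0.014 g 40.0 j6 -131.4
travel [-0.0089  0.0048  0.0011] dr [ 0.e+00  0.e+00 -1.e-05]
```

Call:
jog_arm(travel=[[0,0.001,0],[0,0.002,0],[0,0.003,0],[0,0.003,0],[0,0.004,0],[0,0.004,0],[0,0.004,0],[0,0.004,0],[0,0.004,0],[0,0.004,0]], dr=[[0,0,0],[0,0,0],[0,0,0],[0,0,0],[0,0,0],[0,0,0],[0,0,0],[0,0,0],[0,0,0],[0,0,0]], claw=[0.05,0.05,0.05,0.05,0.05,0.05,0.05,0.05,0.05,0.05])

```text
time_s: 11.5
tcp_pos: [0.552, 0.2324, 0.031]
eef_rot: [-180.0, -0.0, 180.0]
contact_force: [-0.4, -1.5, -2.8]
gripper_width: 0.0138
gripper_force: 40.0
```

```bash
python3 go.py .5565 .235 .0305 180
```

```text
t 11.5 tcp [0.552  0.2324 0.031 ] [-1.7999e+02 -1.0000e-02  1.7999e+02] F [-0.41 -1.47 -2.77] M [-0.517  0.065 -0.059] w 0.0138 g 40.0 j6 -131.5
travel [-0.0091  0.0051  0.001 ] dr [-2.e-05 -3.e-05 -2.e-05]
```

Call:
jog_arm(travel=[[0,0.001,0],[-0.004,0.001,0],[-0.01,0.001,0],[-0.016,0.001,0],[-0.022,0.001,0],[-0.028,0.001,0],[-0.034,0.001,0],[-0.038,0.001,0],[-0.04,0.001,0],[-0.04,0.001,0]], dr=[[0,0,0],[0,0,0],[0,0,0],[0,0,0],[0,0,0],[0,0,0],[0,0,0],[0,0,0],[0,0,0],[0,0,0]], claw=[0.05,0.05,0.05,0.05,0.05,0.05,0.05,0.05,0.05,0.05])

```text
time_s: 12.75
tcp_pos: [0.572, 0.2325, 0.0308]
eef_rot: [-180.0, -0.0, 180.0]
contact_force: [-2.5, -5.2, -4.6]
gripper_width: 0.0136
gripper_force: 40.0
```

```bash
python3 go.py .5765 .235 .0305 180
```

```text
t 12.75 tcp [0.572  0.2325 0.0308] [-1.7996e+02 -4.0000e-02  1.7998e+02] F [-2.46 -5.19 -4.59] M [-1.909  0.727 -0.185] w 0.0136 g 40.0 j6 -130.2
travel [-0.0091  0.005   0.0006] dr [-1.1e-04 -1.1e-04 -5.0e-05]
```

Call:
jog_arm(travel=[[-0.001,0,0],[-0.002,0,0],[-0.003,-0.0002,0],[-0.004,-0.0004,0],[-0.005,-0.0004,0],[-0.006,-0.0004,0],[-0.006,-0.0004,0],[-0.006,-0.0004,0],[-0.006,-0.0004,0],[-0.006,-0.0004,0]], dr=[[0,0,0],[0,0,0],[0,0,0],[0,0,0],[0,0,0],[0,0,0],[0,0,0],[0,0,0],[0,0,0],[0,0,0]], claw=[0.05,0.05,0.05,0.05,0.05,0.05,0.05,0.05,0.05,0.05])

```text
time_s: 14.0
tcp_pos: [0.5749, 0.2325, 0.0309]
eef_rot: [-180.0, -0.0, 180.0]
contact_force: [-2.1, -6.0, -3.1]
gripper_width: 0.0136
gripper_force: 40.0
```

```bash
python3 go.py .5765 .235 .0305 180
```

```text
t 14.0 tcp [0.5749 0.2325 0.0309] [-1.7997e+02 -3.0000e-02  1.7999e+02] F [-2.12 -6.   -3.09] M [-1.814  0.947 -0.164] w 0.0136 g 40.0 j6 -130.1
travel [-0.0031  0.005   0.0008] dr [-7.e-05 -8.e-05 -4.e-05]
```

Not at the stop yet; continue in small steps, easing the fence load.

Call:
jog_arm(travel=[[-0.001,-0.0002,0],[-0.002,-0.0004,0],[-0.003,-0.0004,0],[-0.003,-0.0004,0],[-0.004,-0.0004,0],[-0.004,-0.0004,0],[-0.004,-0.0004,0],[-0.004,-0.0004,0],[-0.004,-0.0004,0],[-0.004,-0.0004,0]], dr=[[0,0,0],[0,0,0],[0,0,0],[0,0,0],[0,0,0],[0,0,0],[0,0,0],[0,0,0],[0,0,0],[0,0,0]], claw=[0.05,0.05,0.05,0.05,0.05,0.05,0.05,0.05,0.05,0.05])

```text
time_s: 15.25
tcp_pos: [0.5771, 0.2325, 0.031]
eef_rot: [-180.0, -0.0, 180.0]
contact_force: [-2.7, -4.3, -2.9]
gripper_width: 0.0136
gripper_force: 40.0
```

```bash
python3 go.py .5765 .235 .0305 180
```

```text
t 15.25 tcp [0.5771 0.2325 0.031 ] [-1.7999e+02 -1.0000e-02  1.7999e+02] F [-2.7  -4.28 -2.92] M [-1.748  0.905 -0.171] w 0.0136 g 40.0 j6 -129.9
travel [0.0011 0.005  0.0011] dr [-2.e-05 -2.e-05 -2.e-05]
```

Call:
jog_arm(travel=[[-0.0005,0,0],[-0.001,0,0],[-0.0015,0,0],[-0.002,0,0],[-0.0025,0,0],[-0.003,0,0],[-0.003,0,0],[-0.003,0,0],[-0.003,0,0],[-0.003,0,0]], dr=[[0,0,0],[0,0,0],[0,0,0],[0,0,0],[0,0,0],[0,0,0],[0,0,0],[0,0,0],[0,0,0],[0,0,0]], claw=[0.05,0.05,0.05,0.05,0.05,0.05,0.05,0.05,0.05,0.05])

```text
time_s: 16.5
tcp_pos: [0.5775, 0.2325, 0.031]
eef_rot: [-180.0, -0.1, 180.0]
contact_force: [-6.2, -2.0, -0.2]
gripper_width: 0.0135
gripper_force: 40.0
```

```bash
python3 go.py .5785 .235 .0305 180
```

```text
t 16.5 tcp [0.5775 0.2325 0.031 ] [-1.7997e+02 -9.0000e-02  1.7999e+02] F [-6.16 -2.04 -0.23] M [-1.297  2.592 -0.188] w 0.0135 g 40.0 j6 -129.8
travel [-0.002   0.0051  0.001 ] dr [-8.0e-05 -2.6e-04 -4.0e-05]
```

Call:
jog_arm(travel=[[-0.0004,0,0],[-0.0008,0,0],[-0.001,0,0],[-0.001,0,0],[-0.001,0,0],[-0.001,0,0],[-0.001,0,0],[-0.001,0,0],[-0.001,0,0],[-0.001,0,0]], dr=[[0,0,0],[0,0,0],[0,0,0],[0,0,0],[0,0,0],[0,0,0],[0,0,0],[0,0,0],[0,0,0],[0,0,0]], claw=[0.05,0.05,0.05,0.05,0.05,0.05,0.05,0.05,0.05,0.05])

```text
time_s: 17.75
tcp_pos: [0.5776, 0.2324, 0.031]
eef_rot: [-180.0, -0.1, 180.0]
contact_force: [-8.3, -2.7, 0.3]
gripper_width: 0.0136
gripper_force: 40.0
```

```bash
python3 go.py .5785 .235 .0305 180
```

```text
t 17.75 tcp [0.5776 0.2324 0.031 ] [-1.7996e+02 -1.3000e-01  1.7999e+02] F [-8.26 -2.75  0.29] M [-1.049  3.304 -0.163] w 0.0136 g 40.0 j6 -129.8
travel [-0.0019  0.0051  0.001 ] dr [-1.0e-04 -3.6e-04 -4.0e-05]
```

Call:
jog_arm(travel=[[0,0,0.0008],[0,0,0.0016],[0.0006,0,0.0016],[0.0006,0,0.0016],[0.0006,0,0.0016],[0.0006,0,0.0016],[0.0006,0,-0.02],[0.0006,0,-0.07],[0.0006,0,-0.13],[0.0006,0,-0.17]], dr=[[0,0,0],[0,0,0],[0,0,0],[0,0,0],[0,0,0],[0,0,0],[0,0,0],[0,0,0],[0,0,0],[0,0,0]], claw=[0.05,0.05,0.05,0.4,0.4,0.4,0.4,0.4,0.4,0.4])

```text
time_s: 19.0
tcp_pos: [0.5796, 0.2331, 0.1186]
eef_rot: [179.9, 0.1, -180.0]
contact_force: [0.3, -0.2, 0.1]
gripper_width: 0.0353
gripper_force: 0.0
```

```bash
python3 go.py .637 .2325 .115 90; python3 - <<'E'
from m import *
ims=[]
for n in("side","top"):
    c=r.capture(n); P=cloud(c); p=proj(c,[[.62,.19,.05]])[0].astype(int)
    H,S,V=cv2.split(cv2.cvtColor(c["pixels"],cv2.COLOR_RGB2HSV)); z=P[...,2]
    m=(abs(P[...,0]-.637)<.06)&(abs(P[...,1]-.235)<.06)&((H<6)|(H>174))&(S>150)&(z>.04)
    q=P[m]; print(n,len(q)); 
    if len(q)>5: print(pca(q[:,:2]),rect(q[:,:2]))
    m=(abs(P[...,0]-.577)<.06)&(abs(P[...,1]-.235)<.06)&(H>100)&(H<130)&(S>130)
    q=P[m]
    if len(q)>5: print("blue",len(q),pca(q[:,:2]),rect(q[:,:2]))
    ims.append(cv2.resize(c["pixels"][p[1]-45:p[1]+45,p[0]-45:p[0]+45,::-1],None,fx=4.4,fy=4.4,interpolation=2))
cv2.imwrite("pics/c4.png",np.hstack(ims))
E
```

```text
t 19.0 tcp [0.5796 0.2331 0.1186] [ 1.7992e+02  1.3000e-01 -1.7999e+02] F [ 0.27 -0.2   0.07] M [ 0.023 -0.066 -0.012] w 0.0353 g 0.0 j6 -129.8
travel [-0.1149 -0.0013  0.0074] dr [4.7000e-04 1.1000e-04 2.5004e-01]
side 40
(array([0.635 , 0.2276]), np.float64(3.61)) [633.8 227.3  26.6  19.2  -2.4]
blue 68 (array([0.5734, 0.2281]), np.float64(-6.31)) [558.1 231.2  77.3  24.7 -10.5]
top 0
```

View pics/c4.png

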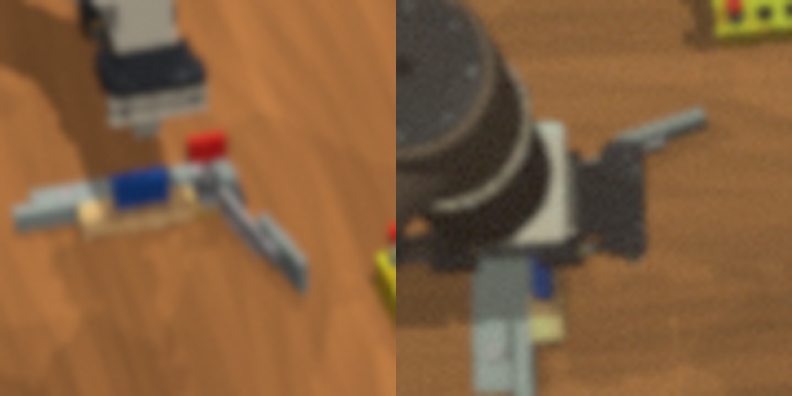

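Call:
jog_arm(travel=[[-0.012,0,0],[-0.03,0,0],[-0.05,0,0],[-0.07,0,0],[-0.09,0,0],[-0.105,0,0],[-0.1146,-0.0012,0],[-0.1146,-0.0012,0],[-0.1146,-0.0012,0],[-0.1146,-0.0012,0]], dr=[[0,0,-0.029],[0,0,-0.058],[0,0,-0.087],[0,0,-0.116],[0,0,-0.145],[0,0,-0.174],[0,0,-0.203],[0,0,-0.232],[0,0,-0.261],[0,0,-0.29]], claw=[0.4,0.4,0.4,0.4,0.4,0.4,0.4,0.4,0.4,0.4])

```text
time_s: 20.35
tcp_pos: [0.6359, 0.2319, 0.1157]
eef_rot: [180.0, -0.0, -75.3]
contact_force: [-0.1, -0.5, 0.0]
gripper_width: 0.0352
gripper_force: 0.0
```

```bash
python3 go.py .6369 .2325 .06 0
```

```text
t 20.35 tcp [0.6359 0.2319 0.1157] [179.98  -0.   -75.26] F [-0.11 -0.49  0.02] M [0.015 0.072 0.026] w 0.0352 g 0.0 j6 -21.8
travel [-0.0006 -0.0022  0.1114] dr [ 6.0000e-05  3.0000e-05 -2.0906e-01]
```

Call:
jog_arm(travel=[[-0.0006,-0.002,0],[-0.0006,-0.002,0],[-0.0006,-0.002,0],[-0.0006,-0.002,0],[-0.0006,-0.002,0.01],[-0.0006,-0.002,0.02],[-0.0006,-0.002,0.04],[-0.0006,-0.002,0.07],[-0.0006,-0.002,0.1],[-0.0006,-0.002,0.111]], dr=[[0,0,-0.029],[0,0,-0.058],[0,0,-0.087],[0,0,-0.116],[0,0,-0.145],[0,0,-0.174],[0,0,-0.203],[0,0,-0.209],[0,0,-0.209],[0,0,-0.209]], claw=[0.4,0.4,0.4,0.4,0.4,0.4,0.4,0.4,0.4,0.4])

```text
time_s: 21.6
tcp_pos: [0.6363, 0.2322, 0.0591]
eef_rot: [179.9, 0.1, -0.4]
contact_force: [0.4, 0.2, 0.2]
gripper_width: 0.0351
gripper_force: 0.0
```

```bash
python3 go.py .6369 .2325 .06 0
```

```text
t 21.6 tcp [0.6363 0.2322 0.0591] [ 1.7994e+02  1.0000e-01 -4.3000e-01] F [0.45 0.22 0.19] M [-0.055  0.156 -0.038] w 0.0351 g 0.0 j6 53.1
travel [ 0.0012 -0.0006 -0.0018] dr [ 0.00015  0.00027 -0.0012 ]
```

Call:
jog_arm(travel=[[0.001,0,0],[0.001,0,0],[0.001,0,0],[0.001,0,0],[0.001,0,0],[0.001,0,0],[0.001,0,0],[0.001,0,0],[0.001,0,0],[0.001,0,0]], dr=[[0,0,0],[0,0,0],[0,0,0],[0,0,0],[0,0,0],[0,0,0.02],[0,0,0.045],[0,0,0.07],[0,0,0.095],[0,0,0.12]], claw=[0,0,0,0,0,0,0,0,0,0], newtons=10)

```text
time_s: 22.85
tcp_pos: [0.6372, 0.2313, 0.0612]
eef_rot: [179.9, -0.0, -43.9]
contact_force: [-1.0, -5.4, 6.9]
gripper_width: 0.0101
gripper_force: 10.0
```

```bash
python3 go.py .6369 .2325 .06 -67.5
```

```text
t 22.85 tcp [0.6372 0.2313 0.0612] [ 1.799e+02 -4.000e-02 -4.386e+01] F [-1.03 -5.36  6.9 ] M [-2.323  0.658  0.083] w 0.0101 g 10.0 j6 9.7
travel [-0.0021 -0.0013  0.0023] dr [ 0.00024 -0.00016  0.06567]
```

Call:
jog_arm(travel=[[0.0006,0.0006,-0.002],[0.0011,0.0012,-0.003],[0.0011,0.0012,-0.003],[0.0011,0.0012,-0.003],[0.0011,0.0012,-0.003],[0.0011,0.0012,-0.003],[0.0011,0.0012,-0.003],[0.0011,0.0012,-0.003],[0.0011,0.0012,-0.003],[0.0011,0.0012,-0.003]], dr=[[0,0,0.015],[0,0,0.03],[0,0,0.045],[0,0,0.055],[0,0,0.062],[0,0,0.067],[0,0,0.067],[0,0,0.067],[0,0,0.067],[0,0,0.067]], claw=[0,0,0,0,0,0,0,0,0,0])

```text
time_s: 24.1
tcp_pos: [0.6364, 0.2312, 0.0614]
eef_rot: [179.9, -0.0, -67.7]
contact_force: [-3.0, -4.1, -3.1]
gripper_width: 0.0103
gripper_force: 10.0
```

```bash
python3 go.py .6369 .2325 .06 -67.5
```

```text
t 24.1 tcp [0.6364 0.2312 0.0614] [ 1.7987e+02 -1.0000e-02 -6.7680e+01] F [-2.99 -4.11 -3.12] M [-1.554  1.512  0.018] w 0.0103 g 10.0 j6 -14.1
travel [-0.0021 -0.0019  0.0027] dr [ 3.7e-04 -3.0e-05 -4.9e-04]
```

Call:
jog_arm(travel=[[0,0,0.001],[0,0,0.002],[0,0,0.002],[0,0,0.002],[0,0,0.002],[0,0,0.002],[0,0,-0.03],[0,0,-0.08],[0,0,-0.12],[0,0,-0.12]], dr=[[0,0,0.004],[0,0,0.004],[0,0,0.004],[0,0,0.004],[0,0,0.004],[0,0,0.004],[0,0,0.004],[0,0,0.004],[0,0,0.004],[0,0,0.004]], claw=[0,0,0,0.4,0.4,0.4,0.4,0.4,0.4,0.4])

```text
time_s: 25.35
tcp_pos: [0.6389, 0.2327, 0.1253]
eef_rot: [-179.7, 0.0, -69.1]
contact_force: [-0.2, 0.4, -0.0]
gripper_width: 0.0347
gripper_force: 0.0
```

```bash
python3 go.py .5772 .2325 .12 0; python3 - <<'E'
from m import *
ims=[]
for n in("side",):
    c=r.capture(n); P=cloud(c); p=proj(c,[[.62,.19,.05]])[0].astype(int)
    H,S,V=cv2.split(cv2.cvtColor(c["pixels"],cv2.COLOR_RGB2HSV)); z=P[...,2]
    m=(abs(P[...,0]-.637)<.06)&(abs(P[...,1]-.235)<.06)&((H<6)|(H>174))&(S>150)&(z>.04)
    q=P[m]; print(n,len(q)); 
    if len(q)>5: print(pca(q[:,:2]),rect(q[:,:2]))
    m=(abs(P[...,0]-.577)<.06)&(abs(P[...,1]-.235)<.06)&(H>100)&(H<130)&(S>130)
    q=P[m]
    if len(q)>5: print("blue",len(q),pca(q[:,:2]),rect(q[:,:2]))
    ims.append(cv2.resize(c["pixels"][p[1]-45:p[1]+45,p[0]-60:p[0]+60,::-1],None,fx=6,fy=6,interpolation=2))
cv2.imwrite("pics/c5.png",np.hstack(ims))
E
```

```text
t 25.35 tcp [0.6389 0.2327 0.1253] [-1.7971e+02  5.0000e-02 -6.9100e+01] F [-0.17  0.45 -0.  ] M [0.025 0.1   0.025] w 0.0347 g 0.0 j6 -15.5
travel [-0.0438  0.1155  0.0101] dr [-0.00079 -0.00037 -0.19194]
side 34
(array([0.6341, 0.2283]), np.float64(-73.98)) [635.1 230.   41.1  10.6 -73.4]
blue 104 (array([0.5759, 0.2337]), np.float64(-75.92)) [574.9 255.1  78.9  45.7  89.8]
```

View pics/c5.png

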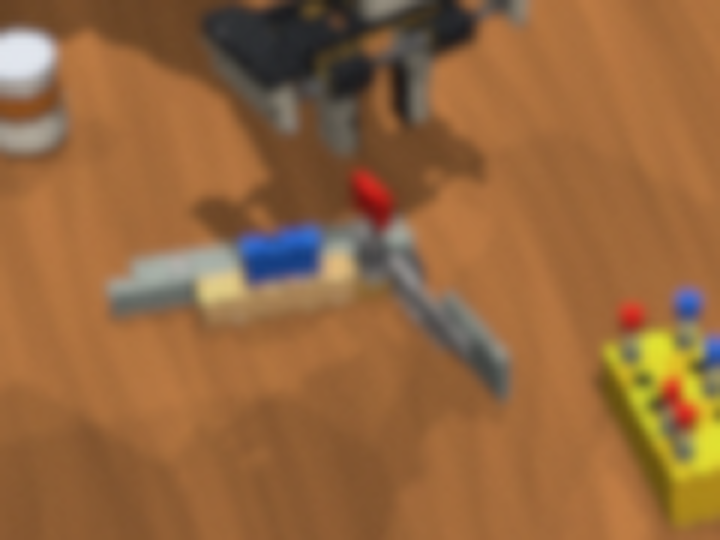

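Call:
jog_arm(travel=[[-0.005,0.015,0],[-0.012,0.035,0],[-0.02,0.055,0],[-0.029,0.075,0],[-0.036,0.095,0],[-0.042,0.11,0],[-0.0438,0.1155,0],[-0.0438,0.1155,0.02],[-0.0438,0.1155,0.06],[-0.0438,0.1155,0.1]], dr=[[0,0,-0.029],[0,0,-0.058],[0,0,-0.087],[0,0,-0.116],[0,0,-0.145],[0,0,-0.174],[-0.0008,-0.0004,-0.192],[-0.0008,-0.0004,-0.192],[-0.0008,-0.0004,-0.192],[-0.0008,-0.0004,-0.192]], claw=[0.4,0.4,0.4,0.4,0.4,0.4,0.4,0.4,0.4,0.4])

```text
time_s: 26.65
tcp_pos: [0.5754, 0.2314, 0.0705]
eef_rot: [179.8, 0.3, -0.2]
contact_force: [0.2, 0.6, 0.3]
gripper_width: 0.0352
gripper_force: 0.0
```

```bash
python3 go.py .5775 .232 .0305 0
```

```text
t 26.65 tcp [0.5754 0.2314 0.0705] [179.84   0.3   -0.2 ] F [0.18 0.55 0.33] M [-0.098  0.085  0.003] w 0.0352 g 0.0 j6 50.0
travel [ 0.0046 -0.0015  0.08  ] dr [ 0.00045  0.00084 -0.00056]
```

Call:
jog_arm(travel=[[0.004,-0.0015,0.03],[0.0046,-0.0015,0.055],[0.0046,-0.0015,0.072],[0.0046,-0.0015,0.08],[0.0046,-0.0015,0.08],[0.0046,-0.0015,0.08],[0.0046,-0.0015,0.08],[0.0046,-0.0015,0.08],[0.0046,-0.0015,0.08],[0.0046,-0.0015,0.08]], dr=[[0.0004,0.0008,-0.0005],[0.0004,0.0008,-0.0005],[0.0004,0.0008,-0.0005],[0.0004,0.0008,-0.0005],[0.0004,0.0008,-0.0005],[0.0004,0.0008,-0.0005],[0.0004,0.0008,-0.0005],[0.0004,0.0008,-0.0005],[0.0004,0.0008,-0.0005],[0.0004,0.0008,-0.0005]], claw=[0.4,0.4,0.4,0.4,0.4,0.05,0.05,0.05,0.05,0.05], newtons=40)

```text
time_s: 27.9
tcp_pos: [0.5779, 0.2323, 0.0324]
eef_rot: [-180.0, -0.0, 0.2]
contact_force: [-0.3, -0.7, 3.7]
gripper_width: 0.0139
gripper_force: 40.0
```

```bash
python3 go.py .5 -.09 .12 0
```

```text
t 27.9 tcp [0.5779 0.2323 0.0324] [-1.8e+02 -4.0e-02  1.7e-01] F [-0.34 -0.68  3.68] M [-0.483  0.436 -0.133] w 0.0139 g 40.0 j6 50.3
travel [-0.1576  0.644  -0.1754] dr [-1.0e-05 -1.1e-04  4.8e-04]
```

Call:
jog_arm(travel=[[-0.02,0.005,-0.002],[-0.04,0.01,-0.03],[-0.06,0.02,-0.08],[-0.08,0.07,-0.12],[-0.1,0.15,-0.12],[-0.12,0.25,-0.12],[-0.14,0.36,-0.12],[-0.16,0.47,-0.12],[-0.18,0.57,-0.12],[-0.18,0.63,-0.12]], dr=[[0,0,0],[0,0,0],[0,0,0],[0,0,0],[0,0,0],[0,0,0],[0,0,0],[0,0,0],[0,0,0],[0,0,0]], claw=[0.05,0.05,0.05,0.05,0.05,0.05,0.05,0.05,0.05,0.05])

```text
time_s: 29.15
tcp_pos: [0.4867, -0.0848, 0.0927]
eef_rot: [-180.0, -0.0, 0.1]
contact_force: [1.4, 0.0, -3.4]
gripper_width: 0.0136
gripper_force: 40.0
```

```bash
python3 go.py .488 -.095 .034 0.1
```

```text
t 29.15 tcp [ 0.4867 -0.0848  0.0927] [-1.7999e+02 -1.0000e-02  1.1000e-01] F [ 1.43  0.02 -3.4 ] M [ 0.002  0.073 -0.014] w 0.0136 g 40.0 j6 77.2
travel [0.0026 0.0204 0.1173] dr [-4.e-05 -3.e-05  4.e-05]
```

Call:
jog_arm(travel=[[0.0026,0.015,0.01],[0.0026,0.02,0.03],[0.0026,0.02,0.06],[0.0026,0.02,0.09],[0.0026,0.02,0.11],[0.0026,0.02,0.117],[0.0026,0.016,0.117],[0.0026,0.01,0.117],[0.0026,0.006,0.117],[0.0026,0.005,0.117]], dr=[[0,0,0],[0,0,0],[0,0,0],[0,0,0],[0,0,0],[0,0,0],[0,0,0],[0,0,0],[0,0,0],[0,0,0]], claw=[0.05,0.05,0.05,0.05,0.05,0.05,0.05,0.05,0.05,0.05])

```text
time_s: 30.4
tcp_pos: [0.4903, -0.0853, 0.0338]
eef_rot: [-180.0, -0.1, 0.2]
contact_force: [-0.4, 0.5, -4.1]
gripper_width: 0.0136
gripper_force: 40.0
```

```bash
python3 go.py .488 -.083 .033 0.1
```

```text
t 30.4 tcp [ 0.4903 -0.0853  0.0338] [-1.7999e+02 -6.0000e-02  1.9000e-01] F [-0.39  0.5  -4.13] M [-0.146  0.203 -0.017] w 0.0136 g 40.0 j6 77.4
travel [-0.0045 -0.0046  0.0016] dr [-2.0e-05 -1.6e-04  2.4e-04]
```

Creep to the fence (2.5 mm).

Call:
jog_arm(travel=[[0,-0.001,0.001],[0,-0.002,0.001],[0,-0.003,0.001],[0,-0.004,0.001],[0,-0.005,0.001],[0,-0.005,0.001],[0,-0.005,0.001],[0,-0.005,0.001],[0,-0.005,0.001],[0,-0.005,0.001]], dr=[[0,0,0],[0,0,0],[0,0,0],[0,0,0],[0,0,0],[0,0,0],[0,0,0],[0,0,0],[0,0,0],[0,0,0]], claw=[0.05,0.05,0.05,0.05,0.05,0.05,0.05,0.05,0.05,0.05])

```text
time_s: 31.65
tcp_pos: [0.49, -0.083, 0.033]
eef_rot: [180.0, -0.0, 0.2]
contact_force: [-0.4, -1.0, -3.8]
gripper_width: 0.0141
gripper_force: 40.0
```

```bash
python3 go.py .488 -.081 .033 0.1
```

```text
t 31.65 tcp [ 0.49  -0.083  0.033] [ 1.8e+02 -2.0e-02  1.7e-01] F [-0.35 -0.97 -3.81] M [-0.06   0.195 -0.013] w 0.0141 g 40.0 j6 77.1
travel [-0.004  -0.004   0.0001] dr [ 0.0e+00 -6.0e-05  2.1e-04]
```

Call:
jog_arm(travel=[[0,-0.001,0],[0,-0.002,0],[0,-0.003,0],[0,-0.003,0],[0,-0.003,0],[0,-0.003,0],[0,-0.003,0],[0,-0.003,0],[0,-0.003,0],[0,-0.003,0]], dr=[[0,0,0],[0,0,0],[0,0,0],[0,0,0],[0,0,0],[0,0,0],[0,0,0],[0,0,0],[0,0,0],[0,0,0]], claw=[0.05,0.05,0.05,0.05,0.05,0.05,0.05,0.05,0.05,0.05])

```text
time_s: 32.9
tcp_pos: [0.4899, -0.0821, 0.0331]
eef_rot: [180.0, -0.0, 0.2]
contact_force: [0.6, -5.4, -3.4]
gripper_width: 0.0139
gripper_force: 40.0
```

```bash
python3 go.py .488 -.081 .033 0.1
```

```text
t 32.9 tcp [ 0.4899 -0.0821  0.0331] [ 1.7996e+02 -1.0000e-02  1.7000e-01] F [ 0.59 -5.4  -3.37] M [-2.291 -0.1   -0.173] w 0.0139 g 40.0 j6 76.9
travel [-0.0039 -0.0021  0.0001] dr [ 1.0e-04 -2.0e-05  1.8e-04]
```

Call:
jog_arm(travel=[[0.005,0.0004,0],[0.015,0.0006,0],[0.028,0.0006,0],[0.042,0.0006,0],[0.056,0.0006,0],[0.07,0.0006,0],[0.085,0.0006,0],[0.1,0.0006,0],[0.11,0.0006,0],[0.12,0.0006,0]], dr=[[0,0,0],[0,0,0],[0,0,0],[0,0,0],[0,0,0],[0,0,0],[0,0,0],[0,0,0],[0,0,0],[0,0,0]], claw=[0.05,0.05,0.05,0.05,0.05,0.05,0.05,0.05,0.05,0.05])

```text
time_s: 34.15
tcp_pos: [0.5484, -0.0823, 0.0326]
eef_rot: [180.0, 0.2, 0.1]
contact_force: [-7.6, -5.6, 2.2]
gripper_width: 0.0136
gripper_force: 40.0
```

```bash
python3 go.py .568 -.081 .033 0.1
```

```text
t 34.15 tcp [ 0.5484 -0.0823  0.0326] [1.7995e+02 2.0000e-01 1.4000e-01] F [-7.58 -5.64  2.22] M [-2.122  2.578 -0.112] w 0.0136 g 40.0 j6 78.4
travel [ 0.0393 -0.0026 -0.0009] dr [0.00014 0.00056 0.00012]
```

Call:
jog_arm(travel=[[0.003,0.0003,-0.001],[0.006,0.0004,-0.0015],[0.009,0.0004,-0.0015],[0.012,0.0004,-0.0015],[0.015,0.0004,-0.0015],[0.018,0.0004,-0.0015],[0.021,0.0004,-0.0015],[0.024,0.0004,-0.0015],[0.026,0.0004,-0.0015],[0.026,0.0004,-0.0015]], dr=[[0,0,0],[0,0,0],[0,0,0],[0,0,0],[0,0,0],[0,0,0],[0,0,0],[0,0,0],[0,0,0],[0,0,0]], claw=[0.05,0.05,0.05,0.05,0.05,0.05,0.05,0.05,0.05,0.05])

```text
time_s: 35.4
tcp_pos: [0.5617, -0.0824, 0.033]
eef_rot: [180.0, 0.2, 0.1]
contact_force: [-3.7, -5.6, -3.1]
gripper_width: 0.0136
gripper_force: 40.0
```

```bash
python3 go.py .568 -.081 .033 0.1
```

```text
t 35.4 tcp [ 0.5617 -0.0824  0.033 ] [1.7996e+02 1.7000e-01 1.4000e-01] F [-3.73 -5.61 -3.09] M [-2.209  1.588 -0.148] w 0.0136 g 40.0 j6 78.7
travel [ 0.0127 -0.0028 -0.0001] dr [0.00011 0.00048 0.00011]
```

Call:
jog_arm(travel=[[0.001,0,0],[0.002,0,0],[0.003,0,0],[0.004,0,0],[0.005,0,0],[0.006,0,0],[0.007,0,0],[0.007,0,0],[0.007,0,0],[0.007,0,0]], dr=[[0,0,0],[0,0,0],[0,0,0],[0,0,0],[0,0,0],[0,0,0],[0,0,0],[0,0,0],[0,0,0],[0,0,0]], claw=[0.05,0.05,0.05,0.05,0.05,0.05,0.05,0.05,0.05,0.05])

```text
time_s: 36.65
tcp_pos: [0.565, -0.0824, 0.033]
eef_rot: [180.0, 0.2, 0.1]
contact_force: [-4.7, -5.3, -3.9]
gripper_width: 0.0134
gripper_force: 40.0
```

```bash
python3 go.py .568 -.081 .033 0.1
```

```text
t 36.65 tcp [ 0.565  -0.0824  0.033 ] [1.7996e+02 1.8000e-01 1.4000e-01] F [-4.74 -5.29 -3.92] M [-2.215  1.692 -0.188] w 0.0134 g 40.0 j6 78.8
travel [ 0.006  -0.0029 -0.    ] dr [0.00012 0.0005  0.0001 ]
```

Call:
jog_arm(travel=[[0.0005,0.0002,0],[0.001,0.0003,0],[0.0015,0.0003,0],[0.002,0.0003,0],[0.0025,0.0003,0],[0.003,0.0003,0],[0.0035,0.0003,0],[0.0035,0.0003,0],[0.0035,0.0003,0],[0.0035,0.0003,0]], dr=[[0,0,0],[0,0,0],[0,0,0],[0,0,0],[0,0,0],[0,0,0],[0,0,0],[0,0,0],[0,0,0],[0,0,0]], claw=[0.05,0.05,0.05,0.05,0.05,0.05,0.05,0.05,0.05,0.05])

```text
time_s: 37.9
tcp_pos: [0.5654, -0.0825, 0.0329]
eef_rot: [180.0, 0.3, 0.1]
contact_force: [-8.6, -2.7, 0.8]
gripper_width: 0.0137
gripper_force: 40.0
```

```bash
python3 go.py .568 -.081 .033 0.1
```

```text
t 37.9 tcp [ 0.5654 -0.0825  0.0329] [1.7996e+02 3.0000e-01 1.3000e-01] F [-8.61 -2.75  0.77] M [-1.422  3.225 -0.152] w 0.0137 g 40.0 j6 78.9
travel [ 0.0051 -0.003  -0.0002] dr [1.1e-04 8.5e-04 7.0e-05]
```

Call:
jog_arm(travel=[[0.0005,0,0],[0.001,0,0],[0.0013,0,0],[0.0013,0,0],[0.0013,0,0],[0.0013,0,0],[0.0013,0,0],[0.0013,0,0],[0.0013,0,0],[0.0013,0,0]], dr=[[0,0,0],[0,0,0],[0,0,0],[0,0,0],[0,0,0],[0,0,0],[0,0,0],[0,0,0],[0,0,0],[0,0,0]], claw=[0.05,0.05,0.05,0.05,0.05,0.05,0.05,0.05,0.05,0.05])

```text
time_s: 39.15
tcp_pos: [0.5655, -0.0825, 0.0329]
eef_rot: [180.0, 0.4, 0.1]
contact_force: [-11.0, -3.0, 2.4]
gripper_width: 0.0135
gripper_force: 40.0
```

```bash
python3 go.py .568 -.081 .033 0.1; python3 - <<'E'
from m import *
c=r.capture("side"); p=proj(c,[[.61,-.13,.03]])[0].astype(int)
cv2.imwrite("pics/c6.png",cv2.resize(c["pixels"][p[1]-45:p[1]+45,p[0]-60:p[0]+60,::-1],None,fx=6,fy=6,interpolation=2))
E
```

```text
t 39.15 tcp [ 0.5655 -0.0825  0.0329] [1.7996e+02 3.6000e-01 1.2000e-01] F [-11.    -3.     2.39] M [-1.118  3.913 -0.158] w 0.0135 g 40.0 j6 78.9
travel [ 0.0051 -0.003  -0.0002] dr [1.10e-04 1.01e-03 5.00e-05]
```

View pics/c6.png

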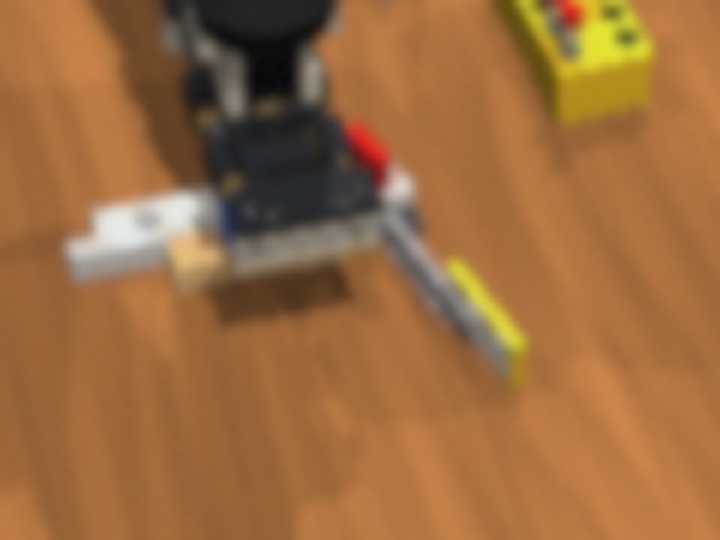

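Call:
jog_arm(travel=[[-0.0004,0,0.0005],[-0.001,0,0.001],[-0.0014,0.0003,0.001],[-0.0014,0.0003,0.001],[-0.0014,0.0003,0.001],[-0.0014,0.0003,0.001],[-0.0014,0.0003,-0.02],[-0.0014,0.0003,-0.07],[-0.0014,0.0003,-0.13],[-0.0014,0.0003,-0.19]], dr=[[0,0,0],[0,0,0],[0,0,0],[0,0,0],[0,0,0],[0,0,0],[0,0,0],[0,0,0],[0,0,0],[0,0,0]], claw=[0.05,0.05,0.05,0.4,0.4,0.4,0.4,0.4,0.4,0.4])

```text
time_s: 40.45
tcp_pos: [0.5684, -0.082, 0.1306]
eef_rot: [180.0, -0.1, 0.2]
contact_force: [0.5, 0.1, -0.5]
gripper_width: 0.0351
gripper_force: 0.0
```

Call:
jog_arm(travel=[[-0.03,0,-0.05],[-0.08,0,-0.1],[-0.14,0,-0.15],[-0.2,0,-0.2],[-0.2,0,-0.2],[-0.2,0,-0.2],[-0.2,0,-0.2],[-0.2,0,-0.2],[-0.2,0,-0.2],[-0.2,0,-0.2]], dr=[[0,0,0],[0,0,0],[0,0,0],[0,0,0],[0,0,0],[0,0,0],[0,0,0],[0,0,0],[0,0,0],[0,0,0]], claw=[0.4,0.4,0.4,0.4,0.4,0.4,0.4,0.4,0.4,0.4])

```text
time_s: 41.7
tcp_pos: [0.4682, -0.0824, 0.2284]
eef_rot: [180.0, 0.0, 0.2]
contact_force: [0.0, 0.4, -0.6]
gripper_width: 0.0352
gripper_force: 0.0
```

```bash
python3 go.py .5 -.08 .2 0; python3 - <<'E'
from m import *
c=r.capture("side"); p=proj(c,[[.61,-.13,.03]])[0].astype(int); P=cloud(c)
for nm in("ref_face","stage_face"):
    o=r.regions_of(nm,"side")
    if o: q=P[o[0]["pixels"]]; q=q[q[:,2]>.01]; print(nm,round(o[0]["conf"],2),pca(q[:,:2]))
cv2.imwrite("pics/c7.png",cv2.resize(c["pixels"][p[1]-70:p[1]+45,p[0]-65:p[0]+65,::-1],None,fx=5,fy=5,interpolation=2))
E
```

```text
t 41.7 tcp [ 0.4682 -0.0824  0.2284] [1.7999e+02 2.0000e-02 1.7000e-01] F [ 0.01  0.35 -0.55] M [-0.131  0.136 -0.061] w 0.0352 g 0.0 j6 76.3
travel [ 0.0637 -0.0046  0.0569] dr [3.0e-05 5.0e-05 4.8e-04]
ref_face 0.7 (array([0.6758, 0.1349]), np.float64(-73.84))
stage_face 0.61 (array([ 0.6656, -0.1851]), np.float64(-74.64))
```

View pics/c7.png

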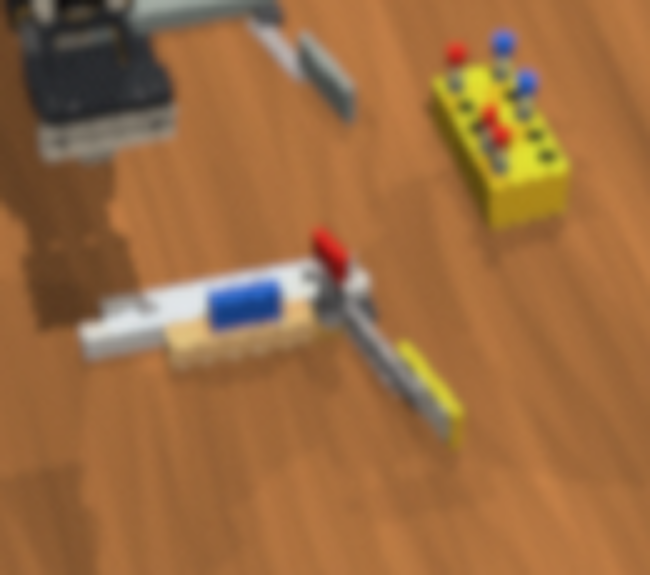

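The picture shows the bevel seated along the stage fence, with its pivot near (335,290). The blade lies flush on the yellow panel around (430,390), and the robot is clear. The two panels agree within about 1° (-73.8° and -74.6°).

```bash
python3 -c "
from plant import r
print(r.close_job())"
```

```text
the job is handed in; nothing more can be done
None
```

I handed the job in at about 42 s: the bevel was locked in the grey corner and is seated home in the stage corner. The yellow panel is within about 1° of the grey panel by camera, the highest push I read was 11 N (a little over the 6–10 N asked, including panel and fence drag), and the judge gave no verdict.

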